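# Weigh the knob-capped parts tube

## Robot

A 7-joint arm with a two-finger parallel gripper is mounted at the origin on the work surface. World frame = base frame: x ahead of the robot, y to its left, z up, the work surface at z = 0. Lengths are in m, angles in rad, forces in N, time in s.
With the tool pointing down it reaches from about 0.35 to 0.775 m from the base axis. Payload 3.1 kg.
Tool frame: the origin (TCP) lies between the finger pads; the fingertips stand 19 mm ahead of it and the grasp point (between the pads) is the TCP; z points along the fingers, y is the line along which they close (so a half turn about z gives the same grasp; the last joint's range is limited). The gripper opens to 85 mm and grips with 20 to 120 N. Pads are 22 mm wide; open, the fingers measure 114 mm over their backs; the gripper's body (76 mm by 85 mm) begins 54 mm behind the grasp point. The pads swing forward as they close: fully open they stand 13 mm farther back than shut.
Start: joints at [1.297, 0.311, 0.014, 1.512, -0.004, 1.319, -0.027], TCP at [0.126, -0.535, 0.218] pointing down, gripper open.
Joint ranges: [-2.7, 2.7], [-0.3, 1.91], [-1.27, 1.3], [0.12, 2.57], [-1.44, 4.58], [0.2, 2.03], [-3.05, 3.05]. Speed limits (rad/s): [2.79, 2.79, 3.14, 3.14, 3.14, 3.14, 3.14].

## Interface

Orientations are given as a rotation vector (axis times angle).
In Python, from plant import telemetry, vision, order gives the robot as it stands.
- The arm moves only by the tool arm_command, never from a script. Its argument "moves" is a list of rows, each a list of 6 numbers: the shift along the tool's x, y, z scaled (see below), then the turn, a rotation vector about the tool's x, y, z scaled (see below). In form: [[dx, dy, dz, ax, ay, az], ...]. A call has 1 to 8 rows; each row is the pose to reach, as a shift and turn from the pose commanded when the call began, along the tool's axes at that moment; what a row does not reach only later rows make up. The controller multiplies each number of a shift by 0.25 m and each number of a turn by 2 rad. A row lasts 1/10 s, in which the tool goes at most 50 mm and 8.59 degrees, less where a joint would pass 70% of its speed; a pose out of reach is approached as far as the arm can. A call with a number of a shift or a turn outside -1 to 1 is refused whole. A call with a gripper value outside its range is refused whole. "jaw" is the opening, from -1 (shut) to 1 (fully open), set as the call begins (left out, the last holds). The fingers move at their own pace and stop on an object; the grip force is fixed at half the most. Time passes only in rows, so rows that repeat a pose let the fingers close. It gives the time, the measured TCP pose, the force, the opening and the grip force at its end, in the units of the state.
- telemetry.get_state(): the state, without advancing time (a new reading comes with each control period).
- vision.get_image(name): name is "scene" or "top"; returns (picture, depth): 384x512x3 uint8, blue, green, red; 384x512 float32, m along the optical axis (not along the pixel's ray), 0 where there is no reading.
- vision.camera_info(name): a dict with "fx", "fy", "cx", "cy" (pixels), "rvec" (rotation vector, rad) and "tvec" (3), from world to camera coordinates, as OpenCV has them. Camera axes: x right, y down, z forward; pixel columns grow to the right and rows downward; lengths in m; the calibration is good to about 2 mm. A picture is of the moment at which its call begins. camera_info takes no time and is no camera call.
- order.sign_off(): hands the job in; it is judged then, once.
The state is a dict: "time": time; "joint_pos": joint angles; "dq": joint speeds; "tau": joint torques, N m; "tool_pos": TCP position; "eef_rot": TCP orientation; "contact_force": force on the tool from outside, world axes, zero at the start; "wrist_torque": the same for the moment, N m; "opening": finger opening in m; "finger_force": force on a finger pad.
Only numpy, scipy, OpenCV 4.12 (cv2) and the standard library are available. Lean on these libraries where they do the work, as an engineer would, in place of code of your own. Each camera call takes 0.05 s, during which the arm holds its last target. There are 200 camera calls.

## Task

Take the parts tube with the ball knob on its cap out of the crowded wooden rack, going in where there is room beside it, and stand it upright on the pan of the counting scale, its foot wholly on the pan. Set it down, do not drop it, and leave the other tubes standing in their cells.

Things in the scene. Friction and masses are not known exactly. Their poses are not given: they have to be found in the camera images.
- tube_center (a point): Centre, half-way up, of the wanted parts tube: a plain aluminium cylinder 30 mm in diameter, the only one in the rack whose steel cap carries a ball knob. Total height 96 mm, flat foot 48 mm below this point; straight sides from 48 mm below to 21 mm above it; on top a ball 22 mm across on a thin neck, standing 24 mm or more above the other tubes. 60 to 130 g. z is its axis, upright at the start.
- rack: Open-topped wooden rack, fixed, 130 (x) by 214 (y) by 28 mm high, 3 by 5 square cells at 42 mm pitch, 38 mm inside; origin under its centre, floor 6 mm up. Nine tubes, the wanted one in any of: x = -42 or 42 with y = -84, -42, 0 mm; y = 84 with x = -42, 0, 42 mm. Tubes in adjacent cells are 12 mm apart, too close for a finger; each tube has 45 mm or more free on two opposite sides only.
- scale_pan (a point): Centre of the top face of the counting scale's round steel pan, 120 mm in diameter, 48 mm above the bench. The pan is rigid. The scale is fixed: a low white box under the pan, 190 by 160 mm, its top 34 mm above the bench, with a dark display strip; nothing on it stands above the pan.
- flat1_center (a point): Centre, half-way up, of a neighbouring parts tube with a flat cap: same aluminium cylinder, 30 mm in diameter, 72 mm high, z its axis. Stays in the rack.
- flat2_center (a point): Centre, half-way up, of a neighbouring parts tube with a flat cap: same aluminium cylinder, 30 mm in diameter, 66 mm high, z its axis. Stays in the rack.
- flat3_center (a point): Centre, half-way up, of a neighbouring parts tube with a flat cap: same aluminium cylinder, 30 mm in diameter, 72 mm high, z its axis. Stays in the rack.
- flat4_center (a point): Centre, half-way up, of a neighbouring parts tube with a flat cap: same aluminium cylinder, 30 mm in diameter, 66 mm high, z its axis. Stays in the rack.
- flat5_center (a point): Centre, half-way up, of a neighbouring parts tube with a flat cap: same aluminium cylinder, 30 mm in diameter, 72 mm high, z its axis. Stays in the rack.
- flat6_center (a point): Centre, half-way up, of a neighbouring parts tube with a flat cap: same aluminium cylinder, 30 mm in diameter, 66 mm high, z its axis. Stays in the rack.
- flat7_center (a point): Centre, half-way up, of a neighbouring parts tube with a flat cap: same aluminium cylinder, 30 mm in diameter, 72 mm high, z its axis. Stays in the rack.
- flat8_center (a point): Centre, half-way up, of a neighbouring parts tube with a flat cap: same aluminium cylinder, 30 mm in diameter, 66 mm high, z its axis. Stays in the rack.
Mind the look-alikes: they are no part of the job. Leave any orange or yellow look-alike of the part that bears tube_center alone.

How it is judged:
By the outcome, as a careful person would: the job done as asked, in the order asked, and still so for the second after the job is handed in, with the robot touching nothing.
It also fails if it takes over 34 s, if anything falls off the work surface, if the arm or the gripper's body presses on something with over 40 N, if the wrist force passes 120 N, or if a joint passes its speed limit or range.

## Working session

There is one attempt and no reset: what is moved stays moved. The work goes in short steps, Python scripts to look and compute and a tool call to move; the robot and the scene stay as the last step left them, time stands still between calls to the robot, and variables do not carry over. Pictures are saved under pics/ and viewed, at most 10 in all, crops included, and the job is handed in when it is done.

Besides the shell and the picture viewer there is one more tool, called as name(argument=value, ...), one argument or row to a line, values as JSON. arm_command: Moves the arm, as the interface text tells. Its arguments: {"type":"object","properties":{"moves":{"type":"array","items":{"type":"array","items":{"type":"number"}}},"jaw":{"type":"number"}},"required":["moves"]}

```bash
mkdir -p pics
python3 - <<'E'
from plant import telemetry, vision
import cv2,numpy as np
for n in("scene","top"):
    im,d=vision.get_image(n); cv2.imwrite(f"pics/{n}0.png",im); np.savez(f"{n}0.npz",im=im,d=d); print(n,vision.camera_info(n))
print(telemetry.get_state())
E
```

```text
scene {'fx': 480.6502048831145, 'fy': 480.6502048831145, 'cx': 268.642466667725, 'cy': 190.08027583853834, 'rvec': array([ 0.87874252,  2.56613408, -1.01728095]), 'tvec': array([ 0.41776996, -0.23160262,  1.41084916])}
top {'fx': 377.4141547688818, 'fy': 377.4141547688818, 'cx': 245.98386799412862, 'cy': 191.85791465294125, 'rvec': array([ 2.17098714, -2.05913652,  0.21308605]), 'tvec': array([0.01659259, 0.57342982, 0.78180484])}
{'time': 0.1, 'joint_pos': array([ 1.29730894,  0.31168597,  0.01398787,  1.51291954, -0.00436681,
        1.31919656, -0.0271973 ]), 'dq': array([-2.79361351e-04, -1.81614381e-03,  6.90186910e-05, -4.15896419e-03,
        1.30392782e-03,  5.63374247e-04, -9.39068580e-04]), 'tau': array([ 6.50595030e-04, -3.80856049e+01,  1.46508263e-01, -2.31241840e+01,
        1.23488239e-02,  8.04261508e-03, -1.83845106e-05]), 'tool_pos': array([ 0.12618819, -0.53461701,  0.2168984 ]), 'eef_rot': array([-3.11836866e+00, -3.63171881e-01,  5.84906605e-04]), 'contact_force': array([ 0.81779388,  0.12901731, -0.39713727]), 'wrist_torque': array([ 0.04300599, -0.06018442,  0.04149967]), 'finger_force': 0.0, 'opening': 0.08555688485202333}
```

View pics/scene0.png

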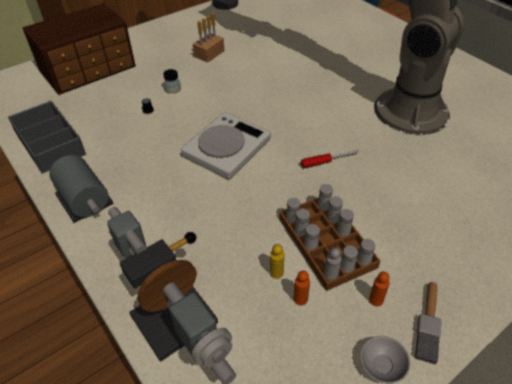

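View pics/top0.png

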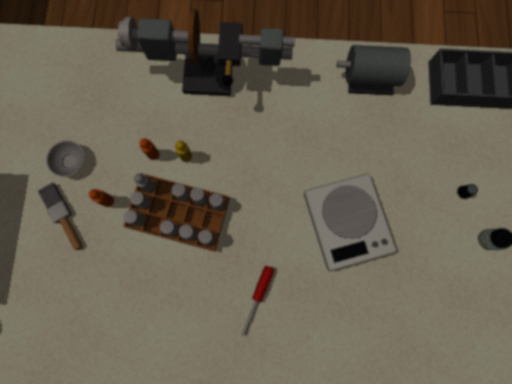

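The scene view shows the rack around (330,240), with the tall tube near (333,260), and the scale pan at (222,141). In the top view the rack is around (177,212), the likely knob tube near (142,183) and the pan at (350,211). Orange and yellow decoys stand outside the rack.

```bash
cat > h.py <<'E'
import cv2,numpy as np
from plant import vision
def cloud(n,d):
    c=vision.camera_info(n);R=cv2.Rodrigues(c["rvec"])[0]
    v,u=np.mgrid[:384,:512]
    P=np.stack([(u-c["cx"])/c["fx"]*d,(v-c["cy"])/c["fy"]*d,d],-1)
    W=(P-c["tvec"])@R; W[d<=0]=np.nan; return W
def ray(n,u,v,z):
    c=vision.camera_info(n);R=cv2.Rodrigues(c["rvec"])[0]
    o=-R.T@c["tvec"]; r=R.T@np.array([(u-c["cx"])/c["fx"],(v-c["cy"])/c["fy"],1])
    return o+r*(z-o[2])/r[2]
E
python3 - <<'E'
from h import *
for n,roi in(("top",(110,240,165,260)),("scene",(270,390,170,295))):
    f=np.load(n+"0.npz");W=cloud(n,f["d"]);im=f["im"]
    a,b,c,e=roi
    w=W[c:e,a:b];z=w[...,2]
    print(n,"bench z",np.nanmedian(W[...,2]),"max",np.nanmax(z))
    hsv=cv2.cvtColor(im,cv2.COLOR_BGR2HSV)[c:e,a:b]
    grey=hsv[...,1]<70
    for lo,hi in((.055,.085),(.085,.115)):
        m=((z>lo)&(z<hi)&grey).astype(np.uint8)
        k,l,s,ct=cv2.connectedComponentsWithStats(m)
        for i in range(1,k):
            if s[i,4]>8: q=w[l==i];print(lo,s[i,4],(ct[i]+[a,c]).round(),np.median(q,0).round(4),q.max(0).round(3))
    cv2.imwrite(f"pics/{n}crop.png",cv2.resize(im[c:e,a:b],None,fx=5,fy=5,interpolation=2)[:600,:800])
    # rack wood rim
    m=((z>.02)&(z<.036)&(hsv[...,1]>90)&(hsv[...,0]<25))
    q=w[m][:,:2].astype(np.float32);print("rack",m.sum(),cv2.minAreaRect(q))
# pan
for n in("top","scene"):
    f=np.load(n+"0.npz");W=cloud(n,f["d"]);z=W[...,2]
    m=((z>.042)&(z<.056)).astype(np.uint8)
    k,l,s,ct=cv2.connectedComponentsWithStats(m)
    for i in range(1,k):
        if s[i,4]>500: q=W[l==i][:,:2].astype(np.float32);print(n,"pan",s[i],ct[i],cv2.minEnclosingCircle(q),np.median(W[l==i],0))
E
```

```text
top bench z 0.00046543016053131087 max 0.1043887442555294
0.055 99 [143. 182.] [0.5764 0.2712 0.0737] [0.596 0.292 0.078]
0.055 151 [178. 190.] [0.5651 0.1947 0.0716] [0.581 0.21  0.075]
0.055 167 [197. 194.] [0.5568 0.153  0.0778] [0.573 0.168 0.081]
0.055 166 [137. 198.] [0.5424 0.2837 0.0714] [0.556 0.301 0.076]
0.055 151 [215. 200.] [0.548  0.1121 0.0721] [0.563 0.126 0.076]
0.055 170 [130. 216.] [0.5021 0.2937 0.0717] [0.516 0.309 0.075]
0.055 160 [167. 227.] [0.4825 0.2103 0.0776] [0.498 0.226 0.083]
0.055 169 [186. 231.] [0.4758 0.17   0.0779] [0.489 0.187 0.082]
0.055 163 [205. 236.] [0.4671 0.1291 0.0781] [0.481 0.144 0.082]
0.085 84 [138. 178.] [0.5819 0.2767 0.0985] [0.593 0.288 0.104]
rack 1187 ((0.5310414433479309, 0.22907957434654236), (0.2642134428024292, 0.12993882596492767), 78.10987091064453)
scene bench z 0.0018500018660145751 max 0.10409503990381194
0.055 589 [336. 205.] [0.4805 0.1771 0.0776] [0.501 0.228 0.084]
0.055 562 [303. 219.] [0.5619 0.1606 0.0725] [0.582 0.212 0.082]
0.055 199 [367. 247.] [0.5062 0.2978 0.0721] [0.518 0.31  0.077]
0.055 204 [350. 254.] [0.5468 0.2885 0.0719] [0.559 0.301 0.077]
0.055 166 [333. 263.] [0.5899 0.285  0.0745] [0.598 0.294 0.079]
0.085 95 [334. 253.] [0.5863 0.2811 0.0992] [0.594 0.29  0.104]
rack 1454 ((0.5438094735145569, 0.2125740945339203), (0.26287198066711426, 0.2305992841720581), 50.9213981628418)
top pan [442  51  70  44 615] [478.29918699  66.55772358] ((0.9226548671722412, -0.4957333207130432), 0.08948182314634323) [ 0.92260024 -0.50392135  0.05013975]
top pan [ 322  185   54   53 2244] [348.29188948 210.9416221 ] ((0.5438228845596313, -0.1834784746170044), 0.06042226031422615) [ 0.54236224 -0.18269969  0.0485653 ]
scene pan [ 198  126   47   31 1154] [221.01386482 141.00693241] ((0.5419960618019104, -0.18218117952346802), 0.06305810064077377) [ 0.5455837  -0.17985608  0.04959447]
```

View pics/topcrop.png

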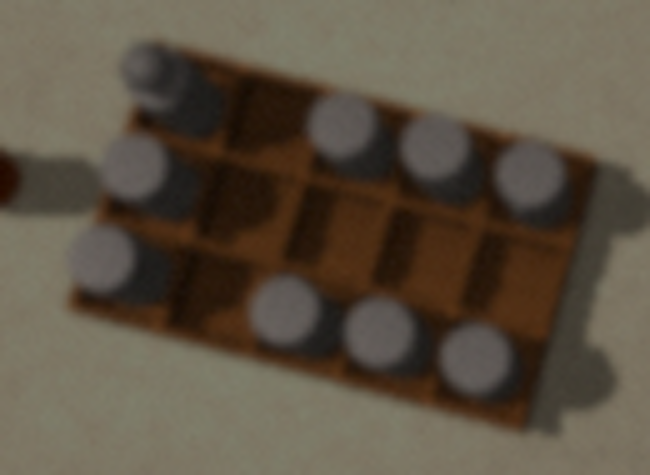

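View pics/scenecrop.png

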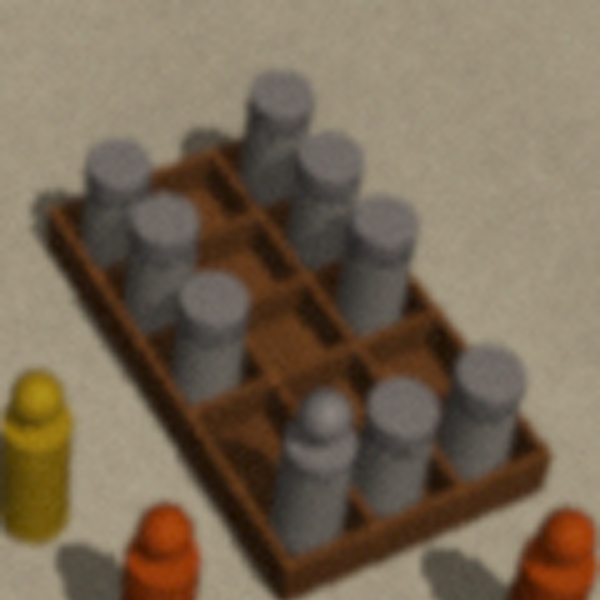

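The crops confirm it: the knob tube is in the corner cell, at top pixel (138,178). Its neighbour in the short row is close (12 mm), and it has free space along the rack's long axis. So the fingers should close along rack y, about 12° off world y. Next I check the decoy clearances and plan the legs.

```bash
cat >> h.py <<'E'
from scipy.spatial.transform import Rotation as Ro
from plant import telemetry
def down(yaw): # tool y axis direction at angle yaw (deg), z down
    a=np.radians(yaw);y=np.array([np.cos(a),np.sin(a),0]);z=np.array([0,0,-1.])
    return Ro.from_matrix(np.stack([np.cross(y,z),y,z],1))
def go(p,yaw=None,s=None):
    """row numbers for going from s (p,R) to world p, yaw"""
    s=s or (lambda t:(t["tool_pos"],Ro.from_rotvec(t["eef_rot"])))(telemetry.get_state())
    T=down(yaw) if yaw is not None else s[1]
    r=np.r_[s[1].inv().apply(np.array(p)-s[0])/.25,(s[1].inv()*T).as_rotvec()/2]
    print(p,r.round(4)); return np.array(p),T
E
python3 - <<'E'
from h import *
f=np.load("top0.npz");W=cloud("top",f["d"]);hsv=cv2.cvtColor(f["im"],cv2.COLOR_BGR2HSV)
m=((hsv[...,1]>150)&(W[...,2]>.05)&(W[...,2]<.12)).astype(np.uint8)
k,l,s,ct=cv2.connectedComponentsWithStats(m)
c=np.array([.582,.278]);ey=np.array([.208,.978]);ex=np.array([.978,-.208])
for i in range(1,k):
    if s[i,4]>15:
        q=W[l==i];p=np.median(q,0);print(ct[i],p,q[:,2].max(),"dx',dy'",(p[:2]-c)@ex,(p[:2]-c)@ey)
s=go([.35,-.40,.24],-85); s=go([.52,-.20,.24],-95,s); s=go([.56,.04,.24],-102,s); s=go([.582,.278,.20],-102,s)
E
```

```text
[146.46753247 145.98051948] [0.65922688 0.27265562 0.07015936] 0.0973773904123714 dx',dy' 0.07663952326285096 0.010836391579321038
[181.28767123 148.24657534] [0.65800463 0.19507318 0.07067934] 0.09780303424740501 dx',dy' 0.09158130567963159 -0.06529347012026476
[ 97.27011494 195.66091954] [0.54209081 0.36706367 0.07016688] 0.09794722117839676 dx',dy' -0.057556431709624614 0.07880315383558814
[0.35, -0.4, 0.24] [ 9.950e-01 -3.185e-01 -9.180e-02 -1.100e-03  1.000e-04  7.230e-02]
[0.52, -0.2, 0.24] [ 0.7471 -0.7377  0.      0.      0.      0.0873]
[0.56, 0.04, 0.24] [ 0.0757 -0.9703  0.      0.      0.      0.0611]
[0.582, 0.278, 0.2] [-0.1119 -0.9495  0.16    0.      0.      0.    ]
```

arm_command(
  moves=[
    [0.995, -0.318, -0.092, 0, 0, 0.072],
    [0.995, -0.318, -0.092, 0, 0, 0.072],
    [0.995, -0.318, -0.092, 0, 0, 0.072],
    [0.995, -0.318, -0.092, 0, 0, 0.072],
    [0.995, -0.318, -0.092, 0, 0, 0.072],
    [0.995, -0.318, -0.092, 0, 0, 0.072],
    [0.995, -0.318, -0.092, 0, 0, 0.072],
  ],
  jaw=1,
)

```text
time: 0.8
tool_pos: [0.3537, -0.3977, 0.2406]
eef_rot: [-3.136, -0.151, -0.002]
contact_force: [-0.2, -1.3, -0.8]
opening: 0.0857
finger_force: 0.0
```

arm_command(
  moves=[
    [0.747, -0.738, 0, 0, 0, 0.087],
    [0.747, -0.738, 0, 0, 0, 0.087],
    [0.747, -0.738, 0, 0, 0, 0.087],
    [0.747, -0.738, 0, 0, 0, 0.087],
    [0.747, -0.738, 0, 0, 0, 0.087],
    [0.747, -0.738, 0, 0, 0, 0.087],
    [0.747, -0.738, 0, 0, 0, 0.087],
  ],
)

```text
time: 1.5
tool_pos: [0.5209, -0.1984, 0.2401]
eef_rot: [-3.138, 0.128, 0.001]
contact_force: [0.2, -0.2, -0.1]
opening: 0.0853
finger_force: 0.0
```

arm_command(
  moves=[
    [0.076, -0.97, 0, 0, 0, 0.061],
    [0.076, -0.97, 0, 0, 0, 0.061],
    [0.076, -0.97, 0, 0, 0, 0.061],
    [0.076, -0.97, 0, 0, 0, 0.061],
    [0.076, -0.97, 0, 0, 0, 0.061],
    [0.076, -0.97, 0, 0, 0, 0.061],
    [0.076, -0.97, 0, 0, 0, 0.061],
  ],
)

```text
time: 2.2
tool_pos: [0.5595, 0.0367, 0.2404]
eef_rot: [3.121, -0.329, -0.001]
contact_force: [0.7, -1.5, -0.1]
opening: 0.0858
finger_force: 0.0
```

Run:
```python
from h import *
print(telemetry.get_state()["joint_pos"].round(2))
s=go([.582,.278,.20],-102)
```

```text
[ 0.14  0.34 -0.33  1.43  0.11  1.39 -1.97]
[0.582, 0.278, 0.2] [-1.132e-01 -9.631e-01  1.587e-01  1.500e-03  3.000e-04 -2.000e-04]
```

arm_command(
  moves=[
    [-0.113, -0.963, 0.159, 0, 0, 0],
    [-0.113, -0.963, 0.159, 0, 0, 0],
    [-0.113, -0.963, 0.159, 0, 0, 0],
    [-0.113, -0.963, 0.159, 0, 0, 0],
    [-0.113, -0.963, 0.159, 0, 0, 0],
    [-0.113, -0.963, 0.159, 0, 0, 0],
    [-0.113, -0.963, 0.159, 0, 0, 0],
    [-0.113, -0.963, 0.159, 0, 0, 0],
  ],
)

```text
time: 3.0
tool_pos: [0.5841, 0.2756, 0.201]
eef_rot: [3.12, -0.336, 0.003]
contact_force: [-0.3, 0.2, 0.5]
opening: 0.0851
finger_force: 0.0
```

Run:
```python
from h import *
t=telemetry.get_state();print(t["joint_pos"].round(2),t["tool_pos"],down(-102).as_rotvec(),t["eef_rot"])
im,d=vision.get_image("scene");cv2.imwrite("pics/s1.png",cv2.resize(im[100:300,230:430],None,fx=3,fy=3))
s=go([.582,.278,.130],-102)
s=go([.582,.278,.058],-102,s)
```

```text
[-0.24  0.55 -0.38  1.23  0.2   1.4  -2.39] [0.58406753 0.2755908  0.20098272] [ 3.12438268 -0.32838585  0.        ] [ 3.11981264e+00 -3.35968941e-01  2.50270202e-03]
[0.582, 0.278, 0.13] [-0.01   -0.0072  0.2851  0.0014 -0.001  -0.0026]
[0.582, 0.278, 0.058] [0.    0.    0.288 0.    0.    0.   ]
```

View pics/s1.png

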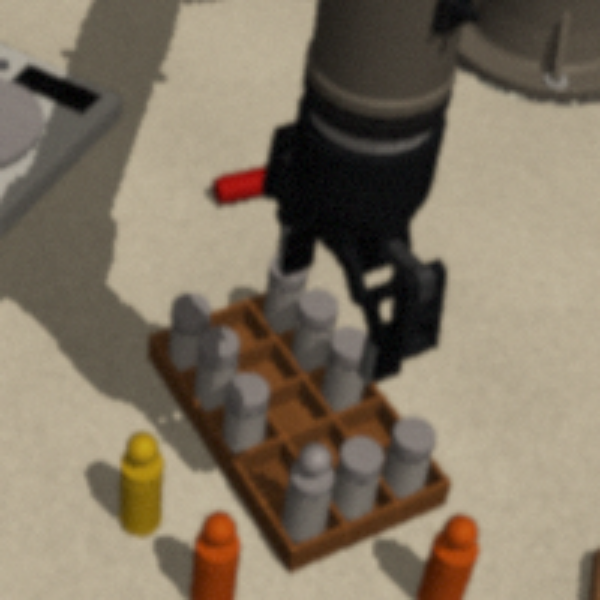

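The rack and all nine tubes are undisturbed. The knob tube is at crop pixel (312,500), and the finger line runs parallel to the rack's long axis. I'll go down to just above the ball and check again.

arm_command(
  moves=[
    [-0.01, -0.007, 0.265, 0, 0, -0.003],
    [-0.01, -0.007, 0.265, 0, 0, -0.003],
    [-0.01, -0.007, 0.265, 0, 0, -0.003],
    [-0.01, -0.007, 0.265, 0, 0, -0.003],
  ],
)

```text
time: 3.45
tool_pos: [0.5813, 0.281, 0.1359]
eef_rot: [3.125, -0.322, 0.003]
contact_force: [0.6, 0.4, 0.9]
opening: 0.0854
finger_force: 0.0
```

Run:
```python
from h import *
t=telemetry.get_state();print(t["tool_pos"],t["eef_rot"])
im,d=vision.get_image("scene")
c=vision.camera_info("scene")
pr=lambda p:cv2.projectPoints(np.array([p],float),c["rvec"],c["tvec"],np.array([[c["fx"],0,c["cx"]],[0,c["fy"],c["cy"]],[0,0,1]]),None)[0].ravel()
p=t["tool_pos"];R=Ro.from_rotvec(t["eef_rot"])
big=cv2.resize(im[120:300,260:420],None,fx=3.3,fy=3.3)
for q,col in ((p,(0,255,0)),(p+R.apply([0,.0425,0]),(255,0,0)),(p-R.apply([0,.0425,0]),(255,0,0)),([.582,.278,.091],(0,255,255)),([.582,.278,.075],(0,255,255)),([.582,.278,.006],(0,255,255))):
    x=(pr(q)-[260,120])*3.3;cv2.circle(big,tuple(int(v) for v in x),3,col,-1)
cv2.imwrite("pics/s2.png",big)
go([.582,.278,.058],-102)
```

```text
[0.58125263 0.28100638 0.13592522] [ 3.12476313e+00 -3.21742601e-01  2.83037738e-03]
[0.582, 0.278, 0.058] [ 0.0033  0.0158  0.3158 -0.0008 -0.0016  0.0024]
```

View pics/s2.png

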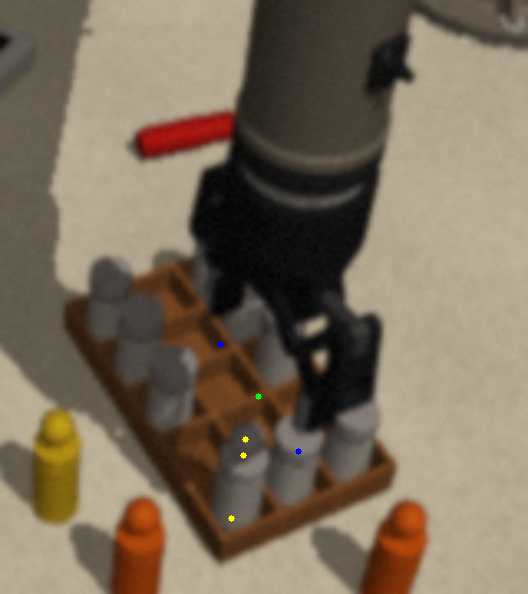

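The yellow marks sit on the tube as expected. The fingertips, at about (225,305) and (315,420), appear higher than the predicted pads (blue). I'll measure the fingers by depth before going lower.

Run:
```python
from h import *
t=telemetry.get_state();p=t["tool_pos"];R=Ro.from_rotvec(t["eef_rot"])
for n in("scene","top"):
    im,d=vision.get_image(n);W=cloud(n,d)
    hsv=cv2.cvtColor(im,cv2.COLOR_BGR2HSV)
    L=(W-p)@R.as_matrix()
    m=(hsv[...,2]<60)&(np.abs(L[...,:2]).max(-1)<.09)&(W[...,2]>.1)&(W[...,2]<.35)
    for z0 in np.arange(-.16,.05,.02):
        k=m&(L[...,2]>z0)&(L[...,2]<z0+.02);q=L[k]
        if len(q)>3:print(n,z0.round(2),len(q),"x",np.percentile(q[:,0],[3,50,97]).round(3),"y",np.percentile(q[:,1],[3,50,97]).round(3))
```

```text
scene -0.16 288 x [-0.01   0.023  0.038] y [-0.038 -0.03   0.009]
scene -0.14 372 x [-0.008  0.006  0.014] y [-0.069 -0.041  0.061]
scene -0.12 348 x [-0.007  0.012  0.02 ] y [-0.071 -0.027  0.064]
scene -0.1 368 x [-0.008  0.01   0.018] y [-0.074 -0.039  0.066]
scene -0.08 141 x [-0.004  0.01   0.013] y [-0.071 -0.042  0.062]
scene -0.06 148 x [-0.009  0.006  0.012] y [-0.057  0.041  0.048]
scene -0.04 53 x [-0.009  0.001  0.011] y [-0.055  0.043  0.045]
top -0.16 121 x [-0.025 -0.006  0.02 ] y [0.026 0.034 0.037]
top -0.14 257 x [-0.011 -0.001  0.011] y [0.033 0.054 0.067]
top -0.12 142 x [-0.016 -0.009  0.013] y [0.019 0.066 0.07 ]
top -0.1 163 x [-0.015 -0.005  0.014] y [0.032 0.045 0.072]
top -0.08 25 x [-0.013 -0.011  0.003] y [0.041 0.053 0.072]
top -0.06 11 x [-0.01  -0.009 -0.006] y [0.041 0.048 0.051]
top -0.04 7 x [-0.01  -0.008 -0.006] y [0.044 0.047 0.05 ]
top 0.02 6 x [0.003 0.004 0.006] y [0.002 0.006 0.009]
```

Run:
```python
from h import *
t=telemetry.get_state();p=t["tool_pos"];R=Ro.from_rotvec(t["eef_rot"])
im,d=vision.get_image("scene");W=cloud("scene",d)
L=(W-p)@R.as_matrix();V=im.max(-1)
m=(np.abs(L[...,0])<.03)&(np.abs(L[...,1])<.09)&(W[...,2]>.083)
for sg in(-1,1):
  for z0 in np.arange(-.07,.05,.01):
    k=m&(L[...,2]>z0)&(L[...,2]<z0+.01)&(sg*L[...,1]>.025);q=L[k]
    if len(q)>1:
        print(sg,z0.round(2),len(q),"x",np.percentile(q[:,0],[3,50,97]).round(3),"y",np.percentile(q[:,1],[3,50,97]).round(3),"V",np.median(V[k]),"px",np.argwhere(k).mean(0)[::-1].round())
```

```text
-1 -0.07 14 x [0.005 0.009 0.012] y [-0.057 -0.052 -0.044] V 19.0 px [355. 241.]
-1 -0.06 33 x [0.003 0.008 0.011] y [-0.057 -0.05  -0.044] V 32.0 px [354. 243.]
-1 -0.05 41 x [-0.004  0.007  0.011] y [-0.057 -0.053 -0.044] V 25.0 px [355. 247.]
-1 -0.04 23 x [-0.002  0.008  0.012] y [-0.056 -0.049 -0.043] V 61.0 px [353. 249.]
-1 -0.03 4 x [0.005 0.006 0.009] y [-0.049 -0.049 -0.047] V 103.0 px [352. 252.]
1 -0.07 36 x [-0.005  0.007  0.013] y [0.041 0.044 0.056] V 16.5 px [327. 203.]
1 -0.06 41 x [-0.009  0.003  0.011] y [0.041 0.043 0.048] V 13.0 px [329. 206.]
1 -0.05 45 x [-0.008  0.006  0.012] y [0.041 0.043 0.054] V 12.0 px [327. 210.]
1 -0.04 32 x [-0.011  0.002  0.012] y [0.041 0.043 0.048] V 22.0 px [329. 213.]
1 -0.03 10 x [-0.009 -0.002  0.007] y [0.042 0.043 0.045] V 49.5 px [329. 215.]
```

The fingers are centred sideways, but their open tips are about 28 mm behind the reported TCP when they should be 6 mm ahead. So the true TCP is about 34 mm higher than reported. I'll go down in steps and check.

arm_command(
  moves=[
    [0.003, 0.014, 0.15, -0.001, -0.001, 0.002],
    [0.003, 0.014, 0.25, -0.001, -0.001, 0.002],
    [0.003, 0.014, 0.312, -0.001, -0.001, 0.002],
    [0.003, 0.014, 0.312, -0.001, -0.001, 0.002],
  ],
)

```text
time: 4.05
tool_pos: [0.5786, 0.2786, 0.0549]
eef_rot: [3.121, -0.323, -0.009]
contact_force: [1.0, -0.2, 0.2]
opening: 0.0856
finger_force: 0.0
```

```bash
cat > tips.py <<'E'
from h import *
t=telemetry.get_state();p=t["tool_pos"];R=Ro.from_rotvec(t["eef_rot"]);print(p,t["contact_force"].round(1))
im,d=vision.get_image("scene");W=cloud("scene",d)
L=(W-p)@R.as_matrix();V=im.max(-1)
m=(np.abs(L[...,0])<.03)&(np.abs(L[...,1])<.07)&(V<45)
for sg in(-1,1):
  for z0 in np.arange(-.06,.03,.01):
    k=m&(L[...,2]>z0)&(L[...,2]<z0+.01)&(sg*L[...,1]>.035);q=L[k]
    if len(q)>1: print(sg,z0.round(2),len(q),"y",np.percentile(q[:,1],[3,50,97]).round(3),"x",np.percentile(q[:,0],[3,97]).round(3),"Wz",q.shape and W[k][:,2].min().round(3))
k=(W[...,2]>.085)&(W[...,2]<.107)&(np.hypot(L[...,0],L[...,1])<.025)&(V>50);q=W[k];print("ball",len(q),q.max(0) if len(q) else 0,np.median(q,0) if len(q) else 0)
cv2.imwrite("pics/tips.png",cv2.resize(im[150:300,270:410],None,fx=4,fy=4))
go([.582,.278,.026],-102)
E
python3 tips.py
```

```text
[0.5785674  0.27859546 0.0549373 ] [ 1.  -0.2  0.2]
-1 -0.06 13 y [-0.056 -0.055 -0.047] x [0.004 0.01 ] Wz 0.105
-1 -0.05 18 y [-0.057 -0.055 -0.049] x [-0.004  0.008] Wz 0.095
-1 -0.04 6 y [-0.055 -0.054 -0.05 ] x [-0.002  0.007] Wz 0.092
1 -0.06 32 y [0.042 0.043 0.047] x [-0.007  0.012] Wz 0.106
1 -0.05 31 y [0.041 0.043 0.044] x [-0.009  0.012] Wz 0.095
1 -0.04 19 y [0.041 0.043 0.044] x [-0.009  0.011] Wz 0.087
1 0.02 5 y [0.046 0.052 0.058] x [0.028 0.03 ] Wz 0.025
ball 97 [0.59383582 0.28976464 0.1049169 ] [0.58672626 0.28075133 0.09874488]
[0.582, 0.278, 0.026] [0.0104 0.0035 0.1229 0.0012 0.0013 0.0017]
```

View pics/tips.png

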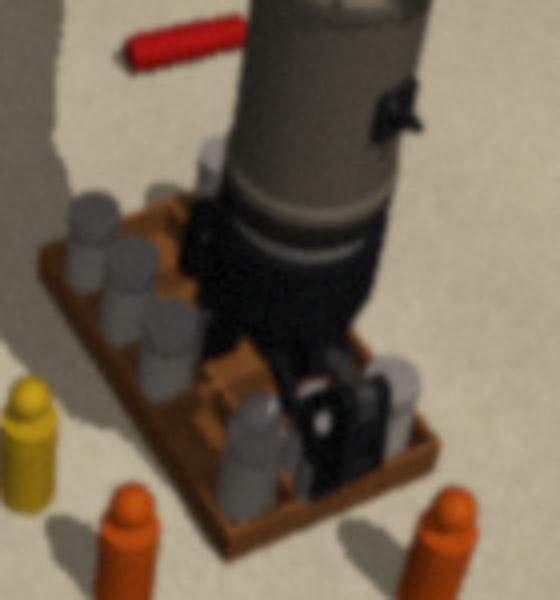

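The fingers straddle the knob tube, with tips near z=0.087 and clear of everything. Next, down to grasp height.

arm_command(
  moves=[
    [0.012, 0.003, 0.06, 0.001, 0.001, 0.002],
    [0.012, 0.003, 0.11, 0.001, 0.001, 0.002],
    [0.012, 0.003, 0.125, 0.001, 0.001, 0.002],
    [0.012, 0.003, 0.125, 0.001, 0.001, 0.002],
  ],
)

```text
time: 4.5
tool_pos: [0.5823, 0.2781, 0.0255]
eef_rot: [3.124, -0.329, -0.001]
contact_force: [0.3, 0.1, -0.9]
opening: 0.0854
finger_force: 0.0
```

```bash
python3 tips.py
```

```text
[0.58229227 0.27805046 0.02545804] [ 0.3  0.1 -0.9]
-1 -0.06 17 y [-0.056 -0.054 -0.044] x [0.004 0.011] Wz 0.075
-1 -0.05 14 y [-0.056 -0.052 -0.044] x [0.002 0.012] Wz 0.066
-1 -0.04 3 y [-0.051 -0.049 -0.048] x [0.006 0.007] Wz 0.061
1 -0.06 29 y [0.042 0.043 0.049] x [-0.006  0.012] Wz 0.076
1 -0.05 26 y [0.042 0.043 0.045] x [-0.009  0.012] Wz 0.066
1 -0.04 25 y [0.042 0.043 0.045] x [-0.009  0.011] Wz 0.056
1 -0.03 5 y [0.042 0.043 0.044] x [-0.005  0.006] Wz 0.052
1 0.0 23 y [0.036 0.05  0.065] x [-0.018  0.025] Wz 0.016
1 0.01 5 y [0.041 0.047 0.061] x [0.023 0.024] Wz 0.012
ball 38 [0.59409966 0.28570767 0.10151919] [0.5908436  0.27836225 0.09697753]
[0.582, 0.278, 0.026] [-0.0024  0.0019  0.     -0.0002 -0.0001 -0.0003]
```

arm_command(
  moves=[
    [0, 0, 0, 0, 0, 0],
    [0, 0, 0, 0, 0, 0],
    [0, 0, 0, 0, 0, 0],
    [0, 0, 0, 0, 0, 0],
    [0, 0, 0, 0, 0, 0],
    [0, 0, 0, 0, 0, 0],
    [0, 0, 0, 0, 0, 0],
    [0, 0, 0, 0, 0, 0],
  ],
  jaw=-1,
)

```text
time: 5.35
tool_pos: [0.583, 0.2783, 0.0261]
eef_rot: [-3.124, 0.329, -0.001]
contact_force: [0.3, 0.9, 3.8]
opening: 0.0288
finger_force: 59.2
```

arm_command(
  moves=[
    [0, 0, -0.05, 0, 0, 0],
    [0, 0, -0.1, 0, 0, 0],
    [0, 0, -0.2, 0, 0, 0],
    [0, 0, -0.3, 0, 0, 0],
    [0, 0, -0.4, 0, 0, 0],
    [0, 0, -0.5, 0, 0, 0],
    [0, 0, -0.5, 0, 0, 0],
  ],
)

```text
time: 6.05
tool_pos: [0.5851, 0.2798, 0.1562]
eef_rot: [-3.119, 0.329, -0.012]
contact_force: [0.4, 2.1, -0.4]
opening: 0.0289
finger_force: 59.2
```

Run:
```python
from h import *
im,d=vision.get_image("scene");cv2.imwrite("pics/s3.png",cv2.resize(im[80:300,180:420],None,fx=2.5,fy=2.5))
print(telemetry.get_state()["opening"])
s=go([.575,.05,.165],-102); s=go([.5435,-.183,.165],-102,s); s=go([.5435,-.183,.085],-102,s)
```

```text
0.02856123426526966
[0.575, 0.05, 0.165] [ 1.565e-01  9.028e-01 -4.810e-02 -1.700e-03 -2.100e-03 -4.000e-04]
[0.5435, -0.183, 0.165] [0.0705 0.9378 0.     0.     0.     0.    ]
[0.5435, -0.183, 0.085] [0.   0.   0.32 0.   0.   0.  ]
```

View pics/s3.png

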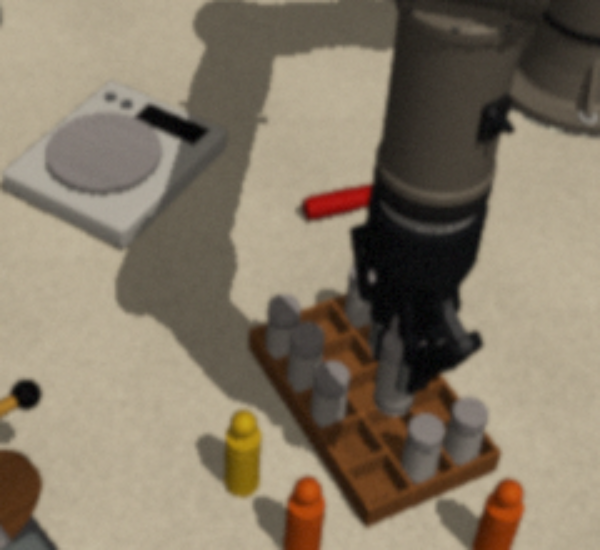

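The tube is lifted clear: its foot is at crop pixel (395,408), its cell is empty and the others are still standing. Now carry it to above the pan.

arm_command(
  moves=[
    [0.02, 0.1, -0.03, 0, 0, 0],
    [0.05, 0.25, -0.04, 0, 0, 0],
    [0.08, 0.42, -0.048, -0.001, -0.001, 0],
    [0.11, 0.6, -0.048, -0.002, -0.002, 0],
    [0.13, 0.75, -0.048, -0.002, -0.002, 0],
    [0.145, 0.86, -0.048, -0.002, -0.002, 0],
    [0.157, 0.903, -0.048, -0.002, -0.002, 0],
  ],
)

```text
time: 6.8
tool_pos: [0.5727, 0.0437, 0.1612]
eef_rot: [3.116, -0.338, -0.011]
contact_force: [0.0, 0.0, -1.6]
opening: 0.0289
finger_force: 59.4
```

arm_command(
  moves=[
    [0.01, 0.1, 0, 0, 0, 0],
    [0.02, 0.25, 0, 0, 0, 0],
    [0.03, 0.42, 0, 0, 0, 0],
    [0.045, 0.6, 0, 0, 0, 0],
    [0.055, 0.75, 0, 0, 0, 0],
    [0.065, 0.87, 0, 0, 0, 0],
    [0.07, 0.938, 0, 0, 0, 0],
    [0.07, 0.938, 0, 0, 0, 0],
  ],
)

```text
time: 7.6
tool_pos: [0.5412, -0.1867, 0.1624]
eef_rot: [3.119, -0.336, -0.01]
contact_force: [1.0, -0.5, -0.7]
opening: 0.0289
finger_force: 59.4
```

Run:
```python
from h import *
t=telemetry.get_state();print(t["tool_pos"],t["opening"],t["contact_force"])
im,d=vision.get_image("scene");W=cloud("scene",d);V=im.max(-1)
p=t["tool_pos"]
m=(np.hypot(W[...,0]-p[0],W[...,1]-p[1])<.02)&(W[...,2]>.07)&(W[...,2]<p[2]+.03)
q=W[m];print("tube",m.sum(),np.percentile(q,[1,50,99],axis=0).round(4))
for z in np.arange(.1,.2,.01):
    k=m&(abs(W[...,2]-z)<.005)
    if k.sum()>3:print(z.round(2),k.sum(),W[k].mean(0).round(4),np.percentile(W[k][:,1],[5,95]).round(3))
cv2.imwrite("pics/s4.png",cv2.resize(im[60:260,130:330],None,fx=3,fy=3))
go([.5435,-.183,.085],-102)
```

```text
[ 0.54117093 -0.18673425  0.16242865] 0.02887471596396616 [ 0.98804247 -0.54467275 -0.69202203]
tube 147 [[ 0.5298 -0.1986  0.1457]
 [ 0.5513 -0.176   0.162 ]
 [ 0.5573 -0.1689  0.1914]]
0.15 47 [ 0.5464 -0.1766  0.1505] [-0.187 -0.17 ]
0.16 39 [ 0.5484 -0.1774  0.1602] [-0.19  -0.171]
0.17 32 [ 0.5491 -0.1767  0.1695] [-0.187 -0.17 ]
0.18 16 [ 0.5544 -0.1811  0.1803] [-0.193 -0.168]
0.19 13 [ 0.555  -0.1845  0.1888] [-0.203 -0.173]
[0.5435, -0.183, 0.085] [ 0.0076 -0.0045  0.3105  0.0014  0.0027 -0.001 ]
```

View pics/s4.png

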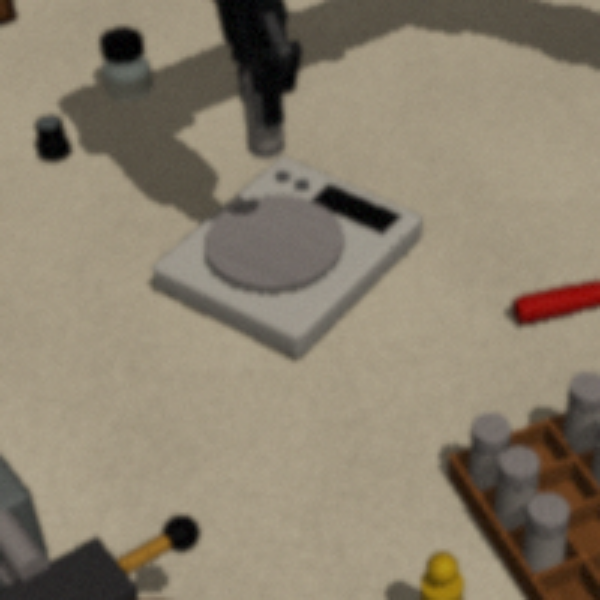

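The tube hangs upright above the pan, with its foot at crop pixel (265,148) and z≈0.143. The pan is clear. That puts contact near tool z≈0.068.

arm_command(
  moves=[
    [0.008, -0.005, 0.08, 0.001, 0.003, 0],
    [0.008, -0.005, 0.16, 0.001, 0.003, 0],
    [0.008, -0.005, 0.23, 0.001, 0.003, 0],
    [0.008, -0.005, 0.28, 0.001, 0.003, 0],
    [0.008, -0.005, 0.31, 0.001, 0.003, 0],
    [0.008, -0.005, 0.325, 0.001, 0.003, 0],
    [0.008, -0.005, 0.325, 0.001, 0.003, 0],
  ],
)

```text
time: 8.35
tool_pos: [0.5441, -0.1828, 0.0821]
eef_rot: [3.123, -0.328, 0.003]
contact_force: [-0.0, 0.4, -1.0]
opening: 0.0284
finger_force: 59.4
```

Run:
```python
from h import *
t=telemetry.get_state();p=t["tool_pos"];print(p,t["contact_force"])
im,d=vision.get_image("scene");W=cloud("scene",d)
m=(np.hypot(W[...,0]-p[0],W[...,1]-p[1])<.022)&(W[...,2]>.04)&(W[...,2]<.12)
for z in np.arange(.04,.12,.006):
    k=m&(abs(W[...,2]-z)<.003)
    if k.sum()>3:print(z.round(3),k.sum(),W[k].mean(0).round(4))
go([.5435,-.183,.072],-102)
```

```text
[ 0.54412048 -0.18275289  0.08214916] [-0.04538035  0.43811877 -1.03166063]
0.046 41 [ 0.5443 -0.1795  0.048 ]
0.052 64 [ 0.5486 -0.1777  0.0503]
0.064 10 [ 0.5509 -0.1737  0.0655]
0.07 21 [ 0.5485 -0.1724  0.0699]
0.076 21 [ 0.5502 -0.1733  0.0754]
0.082 22 [ 0.5502 -0.1722  0.0821]
0.088 19 [ 0.5523 -0.1736  0.088 ]
0.094 12 [ 0.5545 -0.1759  0.0936]
0.1 13 [ 0.5543 -0.1777  0.1002]
0.106 8 [ 0.5571 -0.1775  0.1065]
0.112 8 [ 0.5582 -0.1769  0.1121]
0.118 9 [ 0.5572 -0.1809  0.1179]
[0.5435, -0.183, 0.072] [-0.004   0.0002  0.0428  0.0009 -0.0015 -0.0002]
```

arm_command(
  moves=[
    [0, 0, 0.015, 0, -0.001, 0],
    [0, 0, 0.03, 0, -0.001, 0],
    [0, 0, 0.04, 0, -0.001, 0],
    [0, 0, 0.045, 0, -0.001, 0],
    [0, 0, 0.045, 0, -0.001, 0],
  ],
)

```text
time: 8.9
tool_pos: [0.5437, -0.1834, 0.0707]
eef_rot: [3.122, -0.329, -0.001]
contact_force: [0.0, -0.3, -1.2]
opening: 0.0287
finger_force: 59.4
```

arm_command(
  moves=[
    [0, 0, 0.003, 0, 0, 0],
    [0, 0, 0.006, 0, 0, 0],
    [0, 0, 0.006, 0, 0, 0],
  ],
)

```text
time: 9.2
tool_pos: [0.5439, -0.1834, 0.0695]
eef_rot: [3.122, -0.329, -0.0]
contact_force: [-0.4, -0.1, -2.2]
opening: 0.0287
finger_force: 59.4
```

arm_command(
  moves=[
    [0, 0, 0.002, 0, 0, 0],
    [0, 0, 0.004, 0, 0, 0],
    [0, 0, 0.004, 0, 0, 0],
  ],
)

```text
time: 9.5
tool_pos: [0.5439, -0.1834, 0.0684]
eef_rot: [3.122, -0.329, -0.001]
contact_force: [0.2, 0.8, -0.3]
opening: 0.0289
finger_force: 59.4
```

arm_command(
  moves=[
    [0, 0, 0.002, 0, 0, 0],
    [0, 0, 0.004, 0, 0, 0],
    [0, 0, 0.004, 0, 0, 0],
  ],
)

```text
time: 9.8
tool_pos: [0.5441, -0.1834, 0.0681]
eef_rot: [3.122, -0.329, 0.0]
contact_force: [-1.6, -0.1, 2.9]
opening: 0.0288
finger_force: 59.6
```

arm_command(
  moves=[
    [0, 0, 0.001, 0, 0, 0],
    [0, 0, 0.002, 0, 0, 0],
    [0, 0, 0.002, 0, 0, 0],
  ],
)

```text
time: 10.1
tool_pos: [0.5441, -0.1835, 0.0681]
eef_rot: [3.122, -0.329, 0.0]
contact_force: [-2.6, 1.3, 6.8]
opening: 0.0288
finger_force: 59.8
```

The force has risen to 6.8 N and z has stopped, so the foot is on the pan. Release, then retreat straight up.

arm_command(
  moves=[
    [0, 0, 0, 0, 0, 0],
    [0, 0, 0, 0, 0, 0],
    [0, 0, 0, 0, 0, 0],
    [0, 0, 0, 0, 0, 0],
    [0, 0, 0, 0, 0, 0],
    [0, 0, 0, 0, 0, 0],
    [0, 0, 0, 0, 0, 0],
    [0, 0, 0, 0, 0, 0],
  ],
  jaw=1,
)

```text
time: 10.9
tool_pos: [0.5439, -0.1834, 0.067]
eef_rot: [3.122, -0.329, -0.0]
contact_force: [0.5, -0.3, 0.3]
opening: 0.0851
finger_force: 0.0
```

arm_command(
  moves=[
    [0, 0, -0.04, 0, 0, 0],
    [0, 0, -0.12, 0, 0, 0],
    [0, 0, -0.24, 0, 0, 0],
    [0, 0, -0.38, 0, 0, 0],
    [0, 0, -0.52, 0, 0, 0],
    [0, 0, -0.66, 0, 0, 0],
    [0, 0, -0.7, 0, 0, 0],
    [0, 0, -0.7, 0, 0, 0],
  ],
)

```text
time: 11.7
tool_pos: [0.5454, -0.1833, 0.2446]
eef_rot: [3.121, -0.329, 0.008]
contact_force: [0.0, 0.1, 0.3]
opening: 0.0856
finger_force: 0.0
```

Run:
```python
from h import *
im,d=vision.get_image("scene");W=cloud("scene",d)
m=(np.hypot(W[...,0]-.544,W[...,1]+.183)<.03)&(W[...,2]>.06)&(W[...,2]<.15)
for lo,hi in((.06,.075),(.075,.095),(.095,.115),(.12,.15)):
    k=m&(W[...,2]>lo)&(W[...,2]<hi);print(lo,k.sum(),W[k].mean(0).round(4),W[k].max(0).round(3))
cv2.imwrite("pics/s5.png",cv2.resize(im[60:300,150:420],None,fx=2.5,fy=2.5))
```

```text
0.06 56 [ 0.5502 -0.1733  0.0671] [ 0.56  -0.167  0.075]
0.075 70 [ 0.5508 -0.1737  0.0855] [ 0.561 -0.167  0.095]
0.095 73 [ 0.5499 -0.1735  0.1044] [ 0.561 -0.166  0.114]
0.12 77 [ 0.5473 -0.1785  0.1355] [ 0.56  -0.17   0.147]
```

View pics/s5.png

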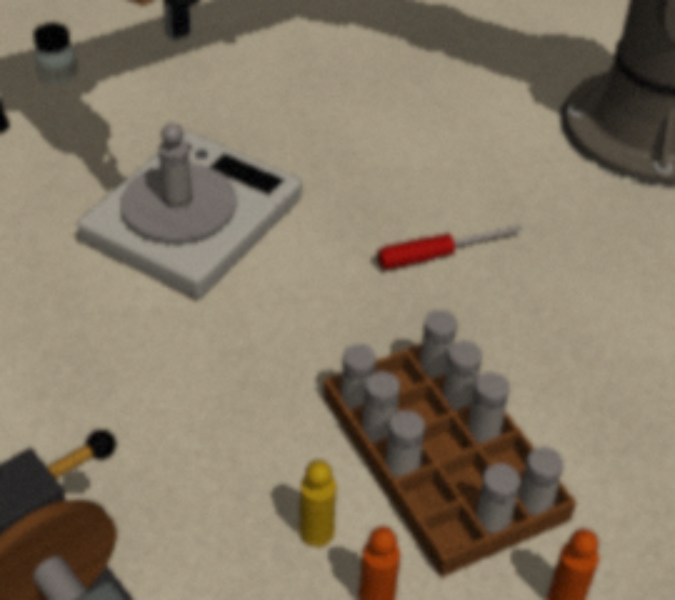

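The tube stands upright near the middle of the pan at crop pixel (178,190), and the other eight tubes are still in their cells. The gripper is clear.

```bash
python3 -c "
from plant import order
print(order.sign_off())"
```

```text
the job is handed in; nothing more can be done
None
```

The ball-knob tube stands upright near the centre of the scale pan, set down gently and released. The other eight tubes are still in their cells, and the job was handed in at about 12 s.

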